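Change over the pick bins in a bench rack

TASK

The order from the blue bin is packed and the next one is picked from the yellow bin. Push the blue bin, left standing out of the rack, fully home; and hook a fingertip behind the front lip of the yellow bin and draw it out along its runners until it meets its stop, smoothly enough that the two little jars in it stay standing. Use fingertips only: do not grip a bin by its lip and do not lift anything; leave the red bin shut and the things on the bench where they are.

Things in the scene. Friction and masses are not known exactly. Their poses are not given: they have to be found in the camera images.
- rack: Low grey steel bench rack, fixed, 320 wide (y) x 245 deep (x), corner posts 120 high. x points from its front to its back, z up; origin on the bench at mid width, 60 in front of the lips of shut bins. Three identical plastic bins sit side by side at y = -98, 0, +98 (yellow, blue, red in any order) and slide out to the front (-x). Base sheet below them, 6 thick, begins at x = +75.
- deck_edge (a point): Middle of the top front edge of the steel deck that covers the rear part of the bins, 96 above the bench; axes as the rack's. Its folded front edge is 22 high, 74 to 96 above the bench. A shut bin stands out 85 in front of it. Cartons on the deck, 65 to 165 behind this point, reach up to 165 above the bench.
- yellow_bin (a joint): How far the yellow bin is drawn out, m: 0 fully home, 0.120 at its stop. Slides with about 2 N of friction and stays where it is left; it begins nearly shut (0 to 0.02).
- blue_bin (a joint): How far the blue bin is drawn out, m: 0 fully home, 0.120 at its stop. Same make and friction; it begins 0.06 to 0.11 out.
- red_bin (a joint): How far the red bin is drawn out, m: 0 fully home; it begins home.
- yellow_lip (a point): Middle of the top edge of the yellow bin's front wall (the lip), 50 above the bench; x points into the rack (drawn out towards -x), y along the lip, z up. The wall is 4 thick (point at mid thickness), 86 long. Behind it an open tray 78 wide, its floor 36 below the lip's top; the first 80 behind the lip are empty and, even when shut, open above. Side walls rise to 20 above the lip.
- blue_lip (a point): The same point of the blue bin's lip; a bin of the same make, with cartons at its rear. The bench before it is clear: nothing stands within 75 in front of the lip, however far it is out.
- red_lip (a point): The same point of the red bin's lip; same bin.
- vial_a_mid (a point): Centre of a small amber jar, 30 diameter x 50 high, 40 g, standing loose in the yellow bin under the deck's front part, 115 to 150 behind the lip; z axis is the jar's own axis.
- vial_b_mid (a point): Centre of a second such jar, 155 to 195 behind the lip.
- tape_mid (a point): Centre of a roll of packing tape lying flat on the bench, 100 diameter x 48 high. Leave it.
- cleaner_mid (a point): Centre of a white bottle with green cap standing on the bench, 60 diameter x 150 high. Leave it.
- parcel_mid (a point): Centre of a white and orange carton on the bench, 90 x 150 x 45 high. Leave it.

How it is judged:
By the outcome, as a careful person would: the job done as asked, in the order asked, and still so for the second after the job is handed in, with the robot touching nothing.
It also fails if it takes over 48 s, if anything falls off the work surface, if the arm or the gripper's body presses on something with over 40 N, if the wrist force passes 120 N, or if a joint passes its speed limit or range.

ROBOT

A 6-joint arm with a two-finger parallel gripper is mounted at the origin on the work surface. World frame = base frame: x ahead of the robot, y to its left, z up, the work surface at z = 0. Lengths are in mm, angles in rad, forces in N, time in s.
With the tool pointing down it reaches from about 275 to 775 mm from the base axis. Payload 14.6 kg.
Tool frame: the origin (TCP) lies at the very end of the fingers, on their centre line; the grasp point (between the pads) lies 19 mm behind it (bot.hold_point_z is the distance from the TCP to the grasp point, in mm); x points along the fingers, y is the direction in which the jaws open and shut, and the axes are right-handed (so a half turn about x gives the same grasp; the last joint's range is limited). The gripper opens to 85 mm and grips with 20 to 120 N. Pads are 22 mm wide; open, the fingers measure 114 mm over their backs; the gripper's body (76 mm by 85 mm) begins 54 mm behind the grasp point. The pads swing forward as they close: fully open they stand 13 mm farther back than shut.
Start: joints at [-1.276, 0.263, -0.048, 1.259, 0, 1.415], TCP at [228.257, -472.787, 231.278] pointing down, gripper open.
Joint ranges: [-2.65, 2.65], [-0.89, 1.7], [-1.18, 1.37], [-2.13, 2.11], [-1.35, 1.29], [-3.14, 3.14]. Speed limits (rad/s): [1.89, 1.89, 2.57, 2.79, 3.14, 3.14].

INTERFACE

Orientations are given as a unit quaternion [w, x, y, z].
In Python, from station import readout, cams, hand_in, bot gives the robot as it stands.
- The arm moves only by the tool drive_tool, never from a script. Its argument "steps" is a list of rows, each a list of 3 entries, a list of its own where there are three numbers: the shift along the world's x, y, z in cm, then the turn about the world's z in rad, then the closure, from 0 (fully open) to 1 (shut). In form: [[[x, y, z], roll, grip], ...]. A call has 1 to 12 rows; each row is the pose to reach, as a shift and turn from the pose commanded when the call began; what a row does not reach only later rows make up. A row lasts 1/8 s, in which the tool goes at most 62.5 mm and 10.7 degrees, less where a joint would pass 70% of its speed; a pose out of reach is approached as far as the arm can. A call with a gripper value outside its range is refused whole. The fingers move at their own pace and stop on an object; "newtons" is the grip in N (left out, the last holds). Time passes only in rows, so rows that repeat a pose let the fingers close. It gives the time, the measured TCP pose, the force and the opening at its end, in the units of the state.
- readout.get_state(): the state, without advancing time (a new reading comes with each control period).
- cams.capture(name): name is "scene" or "side" or "wrist"; returns the picture (384x512x3 uint8, red, green, blue); there is no depth.
- cams.camera_info(name): a dict with "fovy" (degrees; the focal length in pixels is half the picture's height over the tangent of half this angle, whatever the lens; pixels are square), "cx", "cy" (the principal point, pixels), "world_to_cam" (4x4, takes a point from world to camera coordinates). Camera axes: x right, y down, z forward; pixel columns grow to the right and rows downward; lengths in mm; the calibration is good to about 2 mm. The wrist camera is an equidistant fisheye: a pixel r from the principal point sees the ray r / f radians off the axis. A picture is of the moment at which its call begins: read the wrist's pose just before it. camera_info takes no time and is no camera call; for the wrist camera it gives the pose at the moment of the call.
- hand_in(): hands the job in, once; it reports no verdict.
The state is a dict: "time_s": time; "joints": joint angles; "dq": joint speeds; "joint_torque": joint torques, N m; "ee_pos": TCP position; "eef_rot": TCP orientation; "ft_force": force on the tool from outside, world axes, zero at the start; "moment": the same for the moment, N m; "gripper_width": finger opening in mm.
Only numpy, scipy, OpenCV 4.12 (cv2) and the standard library are available. Lean on these libraries where they do the work, as an engineer would, in place of code of your own. Each camera call takes 0.05 s, during which the arm holds its last target. There are 200 camera calls.

## Working session

There is one attempt and no reset: what is moved stays moved. The work goes in short steps, Python scripts to look and compute and a tool call to move; the robot and the scene stay as the last step left them, time stands still between calls to the robot, and variables do not carry over. Pictures are saved under pics/ and viewed, about 8 in all and at most 12, crops included, and the job is handed in when it is done.

Besides the shell and the picture viewer there is one more tool, called after "Call:" as a command line: name --argument value ..., lists and objects as JSON in quotes. drive_tool: Moves the arm, as the interface text tells. Its arguments: {"type":"object","properties":{"steps":{"type":"array","items":{"type":"array"}},"newtons":{"type":"number"}},"required":["steps"]}

```bash
mkdir -p pics; python3 - <<'E'
from station import readout,cams,bot
import cv2,numpy as np
for n in("scene","side","wrist"):
    i=cams.camera_info(n);print(n,i["fovy"],i["cx"],i["cy"],np.round(i["world_to_cam"],3).tolist())
    cv2.imwrite(f"pics/{n}0.png",cams.capture(n)[:,:,::-1])
a=[cv2.imread(f"pics/{n}0.png") for n in("scene","side")]
cv2.imwrite("pics/w0.png",a[0])
s=readout.get_state();print(s["ee_pos"],s["eef_rot"],s["time_s"],s["ft_force"])
E
```

```text
scene 49.77682571049484 259.0656009546418 183.98945574392565 [[0.747, 0.664, 0.021, -421.902], [0.437, -0.467, -0.769, -196.663], [-0.501, 0.584, -0.639, 1532.454], [0.0, 0.0, 0.0, 1.0]]
side 47.985154229123275 258.8203879771796 190.10102669950007 [[0.99, -0.138, -0.019, -561.669], [-0.116, -0.743, -0.659, 114.324], [0.077, 0.655, -0.752, 1101.736], [0.0, 0.0, 0.0, 1.0]]
wrist 65.70646984690485 257.2510459456952 193.6953064824866 [[0.435, -0.9, -0.001, -523.829], [-0.859, -0.415, 0.299, -39.204], [-0.269, -0.129, -0.954, 380.872], [0.0, 0.0, 0.0, 1.0]]
[ 228.20463286 -472.60334324  230.95820363] [-0.15742066 -0.68928181 -0.15794706  0.68931999] 0.15 [ 1.7080318  -0.4749053  -0.01293348]
```

View pics/scene0.png

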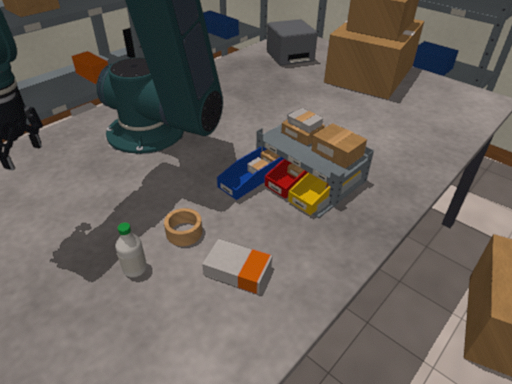

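View pics/side0.png

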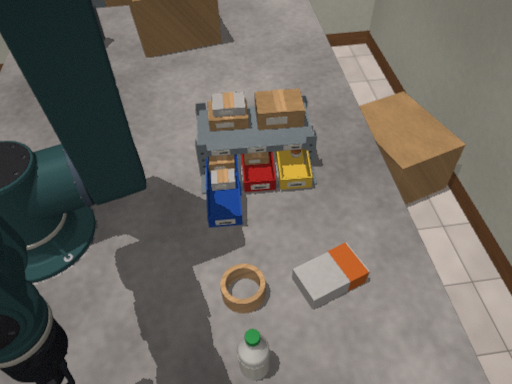

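The blue bin stands nearest the robot and is out, with its front at side (225,222). Red is in the middle, shut, and yellow is at the right with its front at side (296,185). The rack opens towards about world -y. Next I'll enlarge the crops to get lip pixels.

```bash
python3 - <<'E'
import cv2,numpy as np
a=cv2.imread("pics/side0.png")[85:235,190:330]; b=cv2.imread("pics/scene0.png")[105:225,210:380]
a=cv2.resize(a,None,fx=4,fy=4,interpolation=cv2.INTER_CUBIC); cv2.imwrite("pics/ca.png",a)
b=cv2.resize(b,None,fx=4.5,fy=4.5,interpolation=cv2.INTER_CUBIC); cv2.imwrite("pics/cb.png",b)
E
```

```text
(no output)
```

View pics/ca.png

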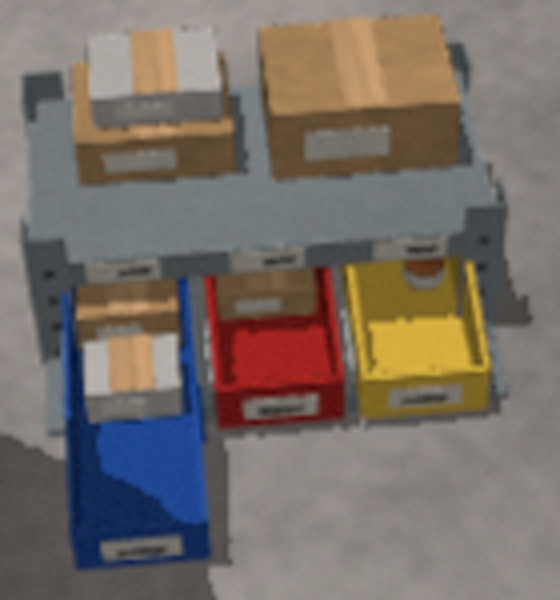

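View pics/cb.png

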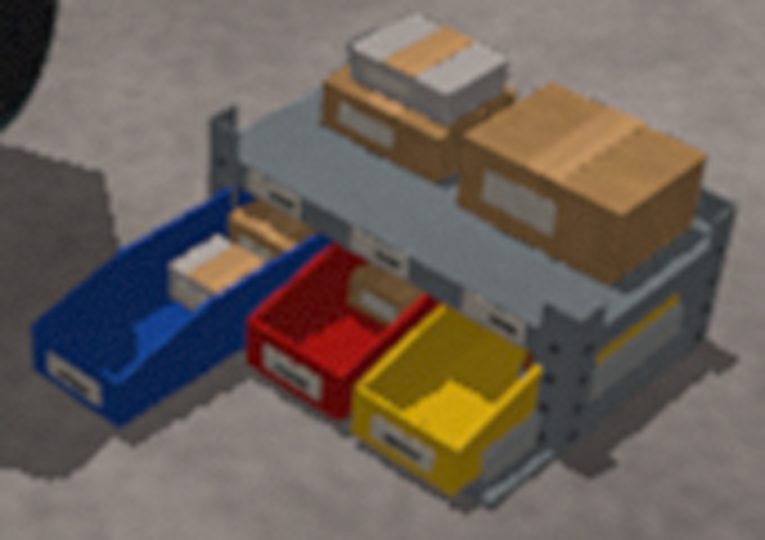

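Crop ca gives these lip top edges: blue (75,538)-(208,528), red (219,394)-(342,386) and yellow (360,387)-(489,374). In cb they are blue (35,345)-(112,378), red (250,324)-(335,370) and yellow (357,395)-(455,445). I'll cast these onto z=50 and also triangulate them.

```bash
cat > h.py <<'E'
import numpy as np
from station import readout,cams
def ray(n,u,v):
    i=cams.camera_info(n);T=np.array(i["world_to_cam"]);R,t=T[:3,:3],T[:3,3]
    f=192/np.tan(np.radians(i["fovy"]/2));x,y=(u-i["cx"])/f,(v-i["cy"])/f
    if n=="wrist":
        r=np.hypot(x,y);d=np.array([x/r*np.sin(r),y/r*np.sin(r),np.cos(r)])
    else: d=np.array([x,y,1]);d/=np.linalg.norm(d)
    return -R.T@t,R.T@d
def plane(n,u,v,z):
    c,d=ray(n,u,v);return c+d*(z-c[2])/d[2]
def tri(n1,p1,n2,p2):
    c1,d1=ray(n1,*p1);c2,d2=ray(n2,*p2)
    s=np.linalg.lstsq(np.stack([d1,-d2],1),c2-c1,rcond=None)[0]
    a,b=c1+s[0]*d1,c2+s[1]*d2;return (a+b)/2,np.linalg.norm(a-b)
E
python3 - <<'E'
from h import *
np.set_printoptions(precision=1,suppress=True)
A={'blue':[(75,538),(208,528)],'red':[(219,394),(342,386)],'yel':[(360,387),(489,374)]}
B={'blue':[(35,345),(112,378)],'red':[(250,324),(335,370)],'yel':[(357,395),(455,445)]}
for k in A:
  P=[]
  for a,b in zip(A[k],B[k]):
    a=(190+a[0]/4-.4,85+a[1]/4-.4);b=(210+b[0]/4.5-.4,105+b[1]/4.5-.4)
    print(k,plane("side",*a,50),plane("scene",*b,50),*tri("side",a,"scene",b));P.append([plane("side",*a,50),plane("scene",*b,50)])
  P=np.array(P).mean(1);d=P[1]-P[0];print(" mid",P.mean(0),"len",np.linalg.norm(d),"yaw",np.degrees(np.arctan2(d[1],d[0])))
E
```

```text
blue [435.1 -54.6  50. ] [452.4 -62.9  50. ] [434.  -44.   31.5] 5.9628930108140255
blue [517.  -59.4  50. ] [513.3 -52.3  50. ] [517.  -58.3  52.9] 5.449687887803802
 mid [479.5 -57.3  50. ] len 71.45252370680429 yaw 2.3435449619843403
red [536.6  50.4  50. ] [542.1  51.7  50. ] [537.1  57.2  43.4] 1.2376169462512012
red [617.9  44.8  50. ] [614.6  53.4  50. ] [617.9  46.3  52.9] 6.161989247328583
 mid [577.8  50.1  50. ] len 76.9147195046383 yaw -1.4170537077665097
yel [629.5  42.1  50. ] [640.8  43.6  50. ] [632.   55.5  36.3] 1.6799014438833468
yel [716.   40.3  50. ] [715.9  48.1  50. ] [716.7  44.3  49.8] 5.702245981151548
 mid [675.6  43.5  50. ] len 80.78876147777804 yaw 0.9503604835505569
```

Call:
drive_tool --steps '[[[2.5, 3.5, 0], 0.18, 1], [[5, 7, 0], 0.36, 1], [[7.5, 10.5, 0], 0.54, 1], [[10, 14, 0], 0.72, 1], [[12.5, 17.5, 0], 0.9, 1], [[15, 21, 0], 1.07, 1], [[18, 25, 0], 1.07, 1], [[21.5, 30, 0], 1.07, 1], [[25, 34, 0], 1.07, 1], [[25, 34, 0], 1.07, 1], [[25, 34, 0], 1.07, 1]]' --newtons 20

```text
time_s: 1.52
ee_pos: [478.0, -132.8, 231.1]
eef_rot: [-0.487, -0.512, -0.487, 0.513]
ft_force: [0.1, -0.5, -0.3]
gripper_width: 0.1
```

```bash
python3 - <<'E'
from h import *
import cv2
s=readout.get_state();print(s["ee_pos"],s["eef_rot"],s["joints"],s["ft_force"],s["gripper_width"],s["time_s"])
print(np.array(cams.camera_info("wrist")["world_to_cam"]).round(4).tolist())
cv2.imwrite("pics/w1.png",cams.capture("wrist")[:,:,::-1])
E
```

```text
[ 477.96601741 -132.84730074  231.07356954] [-0.48706605 -0.51229365 -0.48739368  0.51261025] [-4.35377864e-01  2.14015558e-01 -1.16327953e-01  1.24104801e+00
 -2.46764566e-04  1.18586805e+00] [ 0.14491284 -0.47811868 -0.28384668] 0.1388698608194596 1.525
[[0.9987, -0.0503, -0.001, -483.5752], [-0.0477, -0.9532, 0.2986, -142.3161], [-0.0159, -0.2982, -0.9544, 348.7049], [0.0, 0.0, 0.0, 1.0]]
```

View pics/w1.png

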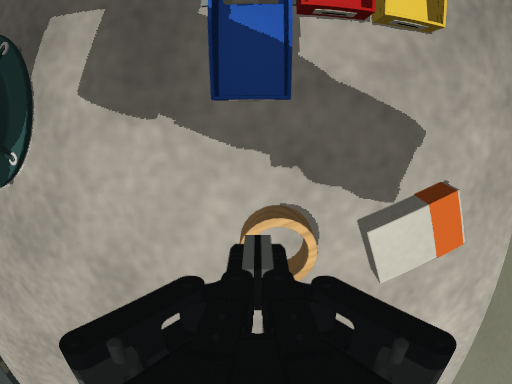

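The wrist view shows the blue front edge at row ~98, columns 211-291. The tape roll is at (280,240) near the finger tip line, and the red and yellow lips are at the top.

```bash
python3 - <<'E'
from h import *
np.set_printoptions(precision=1,suppress=True)
for p in [(211,98),(291,97),(299,12),(375,18),(374,20),(445,27)]: print(p,plane("wrist",*p,50),plane("wrist",*p,60))
for p in [(243,240),(318,240),(280,208)]: print("tape",p,plane("wrist",*p,48))
print(plane("side",244,267,48))
E
```

```text
(211, 98) [431.7 -47.   50. ] [433.2 -47.3  60. ]
(291, 97) [518.1 -50.7  50. ] [516.9 -50.9  60. ]
(299, 12) [531.9  45.8  50. ] [530.3  42.6  60. ]
(375, 18) [620.1  43.5  50. ] [615.8  40.5  60. ]
(374, 20) [618.6  40.9  50. ] [614.4  37.9  60. ]
(445, 27) [719.   45.8  50. ] [711.7  42.7  60. ]
tape (243, 240) [ 455.6 -216.9   48. ]
tape (318, 240) [ 548.2 -222.5   48. ]
tape (280, 208) [ 501.8 -177.5   48. ]
[ 506.3 -201.3   48. ]
```

Blue lip mid is about (475,-52) with length 86, so the check passes. The row yaw is about -2.5°, and home is about y=50. Next I'll lower the tips in front of the lip.

Call:
drive_tool --steps '[[[-0.2, 2, -4], 0, 1], [[-0.2, 3.8, -8], 0, 1], [[-0.2, 3.8, -13], 0, 1], [[-0.2, 3.8, -17], 0, 1], [[-0.2, 3.8, -20], 0, 1], [[-0.2, 3.8, -20], 0, 1], [[-0.2, 3.8, -20], 0, 1]]'

```text
time_s: 2.45
ee_pos: [476.6, -95.6, 32.4]
eef_rot: [0.487, 0.513, 0.486, -0.513]
ft_force: [-0.1, -0.6, -0.3]
gripper_width: -0.4
```

Call:
drive_tool --steps '[[[0, 1, 0], 0, 1], [[0, 2, 0], 0, 1], [[0.1, 3, 0], 0, 1], [[0.1, 4, 0], 0, 1], [[0.2, 5, 0], 0, 1], [[0.2, 6, 0], 0, 1], [[0.3, 7, 0], 0, 1], [[0.3, 8, 0], 0, 1], [[0.3, 8, 0], 0, 1]]'

```text
time_s: 3.58
ee_pos: [479.1, -13.9, 31.2]
eef_rot: [0.487, 0.512, 0.488, -0.512]
ft_force: [-0.8, -0.6, -0.1]
gripper_width: -0.1
```

Call:
drive_tool --steps '[[[0, 1, 0], 0, 1], [[0.1, 2, 0], 0, 1], [[0.1, 3, 0], 0, 1], [[0.1, 3.5, 0], 0, 1], [[0.2, 4, 0], 0, 1]]'

```text
time_s: 4.2
ee_pos: [481.0, 25.6, 31.3]
eef_rot: [-0.487, -0.512, -0.487, 0.513]
ft_force: [-0.9, -3.4, 0.7]
gripper_width: 0.1
```

```bash
python3 - <<'E'
from h import *
import cv2
s=readout.get_state();print(s["ee_pos"],s["ft_force"])
cv2.imwrite("pics/s2.png",cv2.resize(cams.capture("side")[85:235,190:330,::-1],None,fx=4,fy=4,interpolation=cv2.INTER_CUBIC))
E
```

```text
[480.99242253  25.60816157  31.25336899] [-0.85006579 -3.41691681  0.65120504]
```

View pics/s2.png

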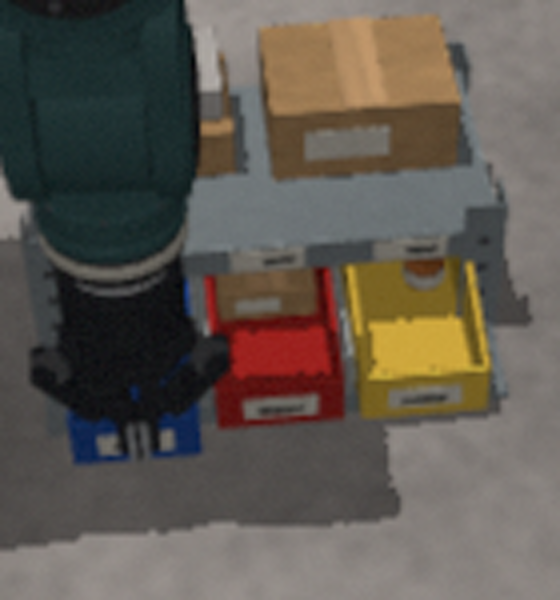

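The view shows blue's front bottom at row 460, against about 432 expected from the line through red and yellow, so some 20 mm remain. I'll push on slowly.

Call:
drive_tool --steps '[[[0, 0.5, 0], 0, 1], [[0, 1, 0], 0, 1], [[0.1, 1.4, 0], 0, 1], [[0.1, 1.7, 0], 0, 1], [[0.1, 1.7, 0], 0, 1]]'

```text
time_s: 4.88
ee_pos: [482.3, 42.5, 31.3]
eef_rot: [0.487, 0.513, 0.487, -0.512]
ft_force: [-0.1, -0.0, 0.2]
gripper_width: 0.1
```

Call:
drive_tool --steps '[[[0, 0.2, 0], 0, 1], [[0, 0.4, 0], 0, 1], [[0, 0.4, 0], 0, 1]]'

```text
time_s: 5.25
ee_pos: [482.3, 46.4, 31.3]
eef_rot: [0.487, 0.513, 0.487, -0.512]
ft_force: [0.6, 1.0, -0.5]
gripper_width: -0.2
```

Call:
drive_tool --steps '[[[0, 0.2, 0], 0, 1], [[0, 0.4, 0], 0, 1], [[0, 0.4, 0], 0, 1]]'

```text
time_s: 5.62
ee_pos: [482.3, 46.8, 31.4]
eef_rot: [-0.489, -0.511, -0.484, 0.515]
ft_force: [-1.9, -29.5, 1.3]
gripper_width: 0.0
```

Call:
drive_tool --steps '[[[0, 0.2, 0], 0, 1], [[0, 0.3, 0], 0, 1], [[0, 0.3, 0], 0, 1]]'

```text
time_s: 6.0
ee_pos: [482.3, 47.0, 31.5]
eef_rot: [-0.49, -0.51, -0.482, 0.517]
ft_force: [-3.6, -54.6, 3.4]
gripper_width: -0.2
```

The force jumped to 30 N and then 55 N while the tip stood still, so blue is home. I'll back off, rise, and go over to yellow.

Call:
drive_tool --steps '[[[0, -1.5, 0], 0, 1], [[0, -4, 0], 0, 1], [[0, -6, 3], 0, 1], [[0, -6, 8], 0, 1], [[0, -6, 12], 0, 1], [[4, -6, 15], 0, 1], [[9, -6, 15], 0, 1], [[14, -6, 15], 0, 1], [[18.9, -6, 15], 0, 1], [[18.9, -6, 15], 0, 1], [[18.9, -6, 15], 0, 1]]'

```text
time_s: 7.38
ee_pos: [670.7, -6.6, 180.9]
eef_rot: [-0.487, -0.512, -0.487, 0.513]
ft_force: [-0.2, 0.7, -0.3]
gripper_width: -0.1
```

```bash
python3 - <<'E'
from h import *
import cv2
s=readout.get_state();print(s["ee_pos"],s["eef_rot"],s["ft_force"],s["time_s"])
w=cams.capture("wrist")[:,:,::-1];cv2.imwrite("pics/w3.png",w)
E
```

```text
[670.67427778  -6.6490211  180.86202841] [-0.48672627 -0.51239583 -0.48749812  0.51273155] [-0.18708353  0.74188278 -0.25345689] 7.375
```

View pics/w3.png

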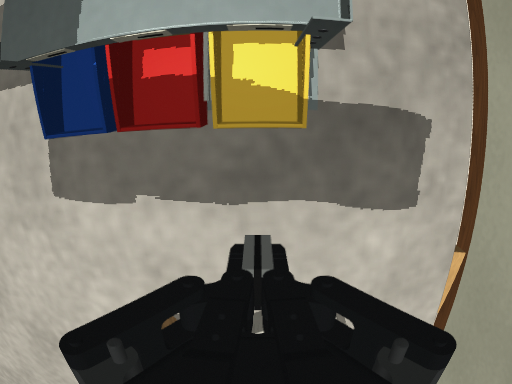

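In the wrist view the yellow lip is at (213,126)-(307,126), with red at (117,130)-(205,127) and blue at (45,137)-(113,132). I'll project these.

```bash
python3 - <<'E'
from h import *
np.set_printoptions(precision=1,suppress=True)
for p in [(213,126),(307,126),(117,130),(205,127),(45,137),(113,132)]: print(p,plane("wrist",*p,50))
print("deck",plane("wrist",210,28,96),plane("wrist",310,20,96))
E
```

```text
(213, 126) [632.  52.  50.]
(307, 126) [719.   47.7  50. ]
(117, 130) [533.7  57.6  50. ]
(205, 127) [624.4  51.6  50. ]
(45, 137) [436.7  62.3  50. ]
(113, 132) [528.8  56.1  50. ]
deck [641.1 132.6  96. ] [717.7 135.7  96. ]
```

All three lips are collinear to about 1 mm, so blue is home. The yellow lip's mid-edge is (675.5,50), its inner face is at y≈54, and the deck edge is at ~137. I'll descend behind the lip at (677,76) to z≈30.

Call:
drive_tool --steps '[[[0.3, 4, 0], 0, 1], [[0.6, 8.2, 0], 0, 1], [[0.6, 8.2, 0], 0, 1], [[0.6, 8.2, -4], 0, 1], [[0.6, 8.2, -8], 0, 1], [[0.6, 8.2, -12], 0, 1], [[0.6, 8.2, -15], 0, 1], [[0.6, 8.2, -15], 0, 1], [[0.6, 8.2, -15], 0, 1]]'

```text
time_s: 8.55
ee_pos: [677.7, 74.8, 33.0]
eef_rot: [0.487, 0.513, 0.487, -0.512]
ft_force: [0.4, -0.4, 1.2]
gripper_width: -0.1
```

Call:
drive_tool --steps '[[[0, -0.3, 0], 0, 1], [[0, -0.6, 0], 0, 1], [[0, -0.9, 0], 0, 1], [[-0.1, -1.2, 0], 0, 1], [[-0.1, -1.4, 0], 0, 1], [[-0.1, -1.6, 0], 0, 1]]'

```text
time_s: 9.3
ee_pos: [676.1, 59.3, 31.3]
eef_rot: [0.487, 0.513, 0.487, -0.513]
ft_force: [-0.4, 2.5, 0.7]
gripper_width: -0.2
```

Contact gives a steady +2.5 N, so the bin is following. I'll draw gently at about 40 mm/s.

Call:
drive_tool --steps '[[[0, -0.2, 0], 0, 1], [[0, -0.5, 0], 0, 1], [[0, -0.9, 0], 0, 1], [[-0.1, -1.4, 0], 0, 1], [[-0.1, -1.9, 0], 0, 1], [[-0.1, -2.4, 0], 0, 1], [[-0.1, -2.9, 0], 0, 1], [[-0.2, -3.4, 0], 0, 1], [[-0.2, -3.9, 0], 0, 1], [[-0.2, -4.3, 0], 0, 1], [[-0.2, -4.6, 0], 0, 1], [[-0.2, -4.8, 0], 0, 1]]'

```text
time_s: 10.8
ee_pos: [674.1, 11.1, 31.3]
eef_rot: [-0.487, -0.513, -0.487, 0.513]
ft_force: [-1.1, 1.8, -0.2]
gripper_width: -0.0
```

Call:
drive_tool --steps '[[[0, -0.2, 0], 0, 1], [[0, -0.5, 0], 0, 1], [[0, -0.9, 0], 0, 1], [[-0.1, -1.4, 0], 0, 1], [[-0.1, -1.9, 0], 0, 1], [[-0.1, -2.4, 0], 0, 1], [[-0.1, -2.9, 0], 0, 1], [[-0.2, -3.4, 0], 0, 1], [[-0.2, -3.9, 0], 0, 1], [[-0.2, -4.3, 0], 0, 1], [[-0.2, -4.6, 0], 0, 1], [[-0.2, -4.8, 0], 0, 1]]'

```text
time_s: 12.3
ee_pos: [672.1, -37.0, 31.2]
eef_rot: [-0.487, -0.513, -0.487, 0.513]
ft_force: [-1.0, 2.6, -0.4]
gripper_width: -0.0
```

```bash
python3 - <<'E'
from h import *
import cv2
s=readout.get_state();print(s["ee_pos"],s["ft_force"],s["time_s"])
cv2.imwrite("pics/s4.png",cv2.resize(cams.capture("side")[85:235,190:330,::-1],None,fx=4,fy=4,interpolation=cv2.INTER_CUBIC))
E
```

```text
[672.12177065 -36.95781999  31.22270049] [-1.02171933  2.55857278 -0.39525912] 12.3
```

View pics/s4.png

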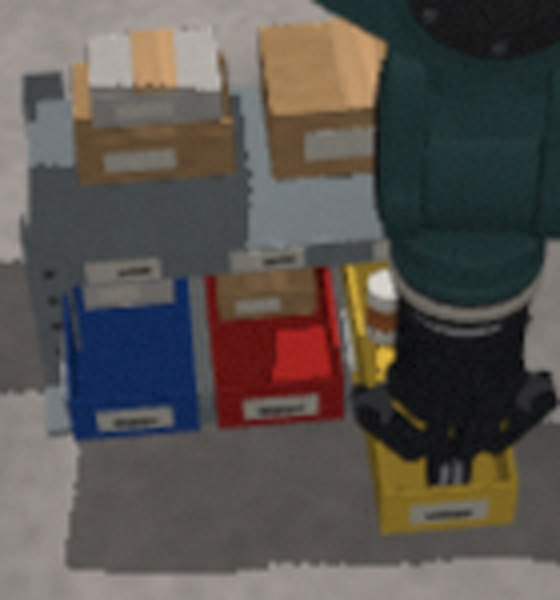

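Blue is in line with red, yellow is about 100 out, and a jar with its white cap is standing. The last stretch to the stop goes slower.

Call:
drive_tool --steps '[[[0, -0.2, 0], 0, 1], [[0, -0.4, 0], 0, 1], [[0, -0.6, 0], 0, 1], [[0, -0.8, 0], 0, 1], [[0, -1.0, 0], 0, 1], [[0, -1.2, 0], 0, 1], [[-0.1, -1.4, 0], 0, 1], [[-0.1, -1.5, 0], 0, 1]]'

```text
time_s: 13.35
ee_pos: [671.5, -52.0, 31.4]
eef_rot: [0.487, 0.513, 0.487, -0.512]
ft_force: [1.0, 1.8, -0.7]
gripper_width: 0.0
```

Call:
drive_tool --steps '[[[0, -0.1, 0], 0, 1], [[0, -0.2, 0], 0, 1], [[0, -0.3, 0], 0, 1], [[0, -0.4, 0], 0, 1], [[0, -0.4, 0], 0, 1]]'

```text
time_s: 13.98
ee_pos: [671.1, -55.9, 31.2]
eef_rot: [-0.487, -0.513, -0.487, 0.513]
ft_force: [1.3, 0.5, 0.3]
gripper_width: -0.0
```

Call:
drive_tool --steps '[[[0, -0.1, 0], 0, 1], [[0, -0.2, 0], 0, 1], [[0, -0.3, 0], 0, 1], [[0, -0.3, 0], 0, 1]]'

```text
time_s: 14.48
ee_pos: [671.1, -56.1, 31.3]
eef_rot: [0.486, 0.513, 0.489, -0.511]
ft_force: [0.4, 18.9, 2.7]
gripper_width: 0.3
```

Call:
drive_tool --steps '[[[0, -0.1, 0], 0, 1], [[0, -0.2, 0], 0, 1], [[0, -0.2, 0], 0, 1]]'

```text
time_s: 14.85
ee_pos: [671.1, -56.2, 31.3]
eef_rot: [0.486, 0.514, 0.49, -0.51]
ft_force: [1.9, 30.9, 5.0]
gripper_width: -0.0
```

The force climbed to 19 N and then 31 N with the tip stationary, so the bin is at its stop. I'll unhook: ease inward, go straight up, and back away.

Call:
drive_tool --steps '[[[0, 0.3, 0], 0, 1], [[0, 0.7, 0], 0, 1], [[0, 1.3, 0], 0, 1], [[0, 1.6, 0], 0, 1], [[0, 1.6, 3], 0, 1], [[0, 1.6, 7], 0, 1], [[0, 1.6, 12], 0, 1], [[0, 1.6, 17], 0, 1], [[0, -3, 19], 0, 1], [[0, -7, 19], 0, 1], [[0, -7, 19], 0, 1]]'

```text
time_s: 16.23
ee_pos: [671.1, -133.4, 221.1]
eef_rot: [-0.486, -0.513, -0.486, 0.513]
ft_force: [-0.1, 0.7, 0.7]
gripper_width: -0.4
```

Call:
drive_tool --steps '[[[-3, -3, 0], 0, 1], [[-7, -6, 0], 0, 1], [[-11, -9, 0], 0, 1], [[-15, -12, 0], 0, 1], [[-15, -12, 0], 0, 1], [[-15, -12, 0], 0, 1]]'

```text
time_s: 16.98
ee_pos: [521.6, -250.3, 221.4]
eef_rot: [0.487, 0.513, 0.487, -0.512]
ft_force: [-0.2, 0.6, 0.3]
gripper_width: -0.1
```

```bash
python3 - <<'E'
from h import *
import cv2
s=readout.get_state();print(s["ee_pos"],s["ft_force"],s["time_s"])
a=cv2.resize(cams.capture("side")[85:325,190:390,::-1],None,fx=2.4,fy=2.4,interpolation=cv2.INTER_CUBIC)
b=cv2.resize(cams.capture("scene")[105:300,240:380,::-1],(413,576),interpolation=cv2.INTER_CUBIC)[:,:320]
cv2.imwrite("pics/f5.png",np.hstack([a,b]))
E
```

```text
[ 521.58283686 -250.27826743  221.35309677] [-0.20286042  0.551002    0.32706028] 16.975
```

View pics/f5.png

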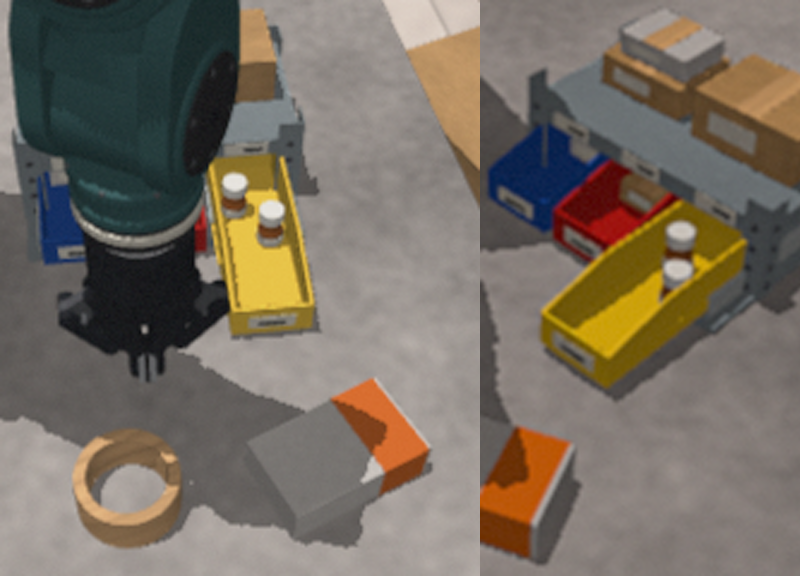

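Yellow is fully out, with both jars upright at side-crop (234,195) and (270,222). Blue and red are home, and the tape and parcel haven't moved.

```bash
python3 -c "
from station import hand_in;print(hand_in())"
```

```text
the job is handed in; nothing more can be done
None
```

I pushed the blue bin home, then hooked closed fingertips behind the yellow bin's lip and drew it out to its stop. I backed the arm clear and handed the job in at about 17 s of the 48 s allowed.

- **Blue bin:** the tip met a hard stop, with force rising from 30 to 55 N while it stood still. A wrist view then showed all three lips in line to about 1 mm, so blue is home and red stayed shut.
- **Yellow bin:** the draw ran at about 40 mm/s and slowed near the end. It stopped hard, with force rising from 19 to 31 N and no movement. The tip travelled roughly 120 mm from contact.
- **Final pictures:** both jars were standing, and the tape and parcel were where they began. The white bottle was outside the last crops, so I did not recheck it.

The first two-camera lip points disagreed by up to 17 mm. The first wrist view, taken farther off, put the red and yellow lips 7 to 10 mm nearer the robot than the close one did. I acted on the close wrist view and on contact force instead.

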